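# Bolt the repaired power module into the test dock

## Robot

A 7-joint arm with a two-finger parallel gripper is mounted at the origin on the work surface. World frame = base frame: x ahead of the robot, y to its left, z up, the work surface at z = 0. Lengths are in m, angles in rad, forces in N, time in s.
With the tool pointing down it reaches from about 0.425 to 0.825 m from the base axis. Payload 3.6 kg.
Tool frame: the origin (TCP) lies midway between the tips of the shut fingers; the grasp point (between the pads) lies 19 mm behind it; z points along the fingers, y is the line along which they close (so a half turn about z gives the same grasp; the last joint's range is limited). The gripper opens to 93 mm and grips with 3 to 60 N. Pads are 15 mm wide; open, the fingers measure 128 mm over their backs; the gripper's body (75 mm by 188 mm) begins 65 mm behind the grasp point.
Start: joints at [-1.143, 0.615, -0.013, 1.423, 0.008, 1.103, -0.04], TCP at [0.285, 0.584, 0.219] pointing down, gripper open.
Joint ranges: [-3.12, 3.12], [-0.3, 2.06], [-1.34, 1.32], [0.26, 2.42], [-1.36, 4.5], [0.01, 1.98], [-2.84, 2.84]. Speed limits (rad/s): [2.79, 2.79, 3.14, 3.14, 3.14, 3.14, 3.14].

## Interface

Orientations are given as a rotation vector (axis times angle).
In Python, from workcell import state, read_camera, camera_model, hand_in, cut_out gives the robot as it stands.
- The arm moves only by the tool send_rows, never from a script. Its arguments are lists of equal length, an entry for each row: "delta_rot": the turn, a rotation vector about the tool's x, y, z in degrees, a list of three; "slide": the shift along the tool's x, y, z in mm, a list of three; "claw": the closure, from -1 (fully open) to 1 (shut). A call has exactly 5 rows; each row shifts and turns the commanded pose from where the row before left it, along the tool's axes as they then stand; what a row does not reach is not made up. A row lasts 1/12 s, in which the tool goes at most 41.7 mm and 7.16 degrees, less where a joint would pass 70% of its speed; a pose out of reach is approached as far as the arm can. A call with a gripper value outside its range is refused whole. The fingers move at their own pace and stop on an object; the grip force is fixed at half the most. Time passes only in rows, so rows that do not move let the fingers close, or fill a call up. It gives the time, the measured TCP pose, the force, the opening and the grip force at its end, in the units of the state.
- state(): the state, without advancing time (a new reading comes with each control period).
- read_camera(name): name is "side" or "top"; returns the picture (480x640x3 uint8, red, green, blue); there is no depth.
- camera_model(name): a dict with "vertical_fov" (degrees; the focal length in pixels is half the picture's height over the tangent of half this angle, whatever the lens; pixels are square), "cx", "cy" (the principal point, pixels), "origin" and "attitude" of the camera in the world. Camera axes: x right, y up, looking along -z (the intrinsics and any distortion apply to the point x, -y, -z); pixel columns grow to the right and rows downward; lengths in m; the calibration is good to about 2 mm. A picture is of the moment at which its call begins. camera_model takes no time and is no camera call.
- hand_in(): hands the job in; it is judged then, once.
Trained networks look in the newest picture that a camera, given by its name, has taken for a name from the list of things; names that differ only in an ending like _2 or _b are one class to them, and where a whole thing is asked for, a point or a joint stands for the part that bears it (a point fixed in the world has none). Each returns a list of dicts, best first, with "conf" (0 to 1); they miss things now and then, are a little off and sometimes report something else, mostly with a low value. They report only what shows in the picture. A call takes as long as a camera call.
- cut_out(camera, query): "region" (480x640 bool, what is visible of it) and "extent" ([left, top, right, bottom] in pixels, round what is visible of it).
The state is a dict: "time": time; "joint_positions": joint angles; "joint_velocities": joint speeds; "effort": joint torques, N m; "position": TCP position; "tool_rot": TCP orientation; "wrist_force": force on the tool from outside, world axes, zero at the start; "moment": the same for the moment, N m; "grip_width": finger opening in m; "gripper_force": force on a finger pad.
Only numpy, scipy, OpenCV 4.12 (cv2) and the standard library are available. Lean on these libraries where they do the work, as an engineer would, in place of code of your own. Each camera call takes 0.05 s, during which the arm holds its last target. There are 200 camera calls.

## Task

Both bays of the test dock hold a module that has been left part-way out. Push the module with the cooling fins fully home against the back of its bay, then slide that bay's bolt all the way across behind it into its keeper, so that it is locked in for its test. Leave the plain-topped module and its bolt as they are, and do not disturb the other things on the bench.

Things in the scene. Friction and masses are not known exactly. Their poses are not given: they have to be found in the camera images.
- dock: Grey and aluminium test dock fixed to the bench, two bays side by side. Origin at table height on the line of both bolts, midway between the bays; x points into the bays (away from the robot), y left, z up. Base plate 8 mm thick, x -75..150 mm, y -245..245 mm. Bay centres at y=+54 (left) and -54 mm (right); a 44 mm divider between them.
- left_bay_stop (a point): foot of the back stop of the left bay, on its centre line, 8 mm above the table (on the base plate), 130 mm in from the bolt line. The bay is 64 mm wide, open towards -x of the dock; its guide walls run from 8 to 130 mm behind the bolt line, their tops 38 mm above the table.
- right_bay_stop (a point): foot of the back stop of the right bay, on its centre line, 8 mm above the table (on the base plate), 130 mm in from the bolt line. The bay is 64 mm wide, open towards -x of the dock; its guide walls run from 8 to 130 mm behind the bolt line, their tops 38 mm above the table.
- left_keeper (a point): centre of the left bay's keeper, a steel arch at the divider's front beside the mouth of the bay that takes the bolt's nose; 28 mm along dock x, 14 mm along dock y, its top 39 mm above the table.
- right_keeper (a point): centre of the right bay's keeper, a steel arch at the divider's front beside the mouth of the bay that takes the bolt's nose; 28 mm along dock x, 14 mm along dock y, its top 39 mm above the table.
- finned_module: Aluminium module to be locked in, 120 x 60 x 40 mm plus five lengthwise cooling fins on top (54 mm in all), about 0.45 kg, part-way out of one of the bays. Origin at its underside centre, x along its length into the bay; its near end face is 60 mm to -x. Fully home, its origin is at dock x=70 mm and its near face at x=10 mm, 4 mm clear of the bolt.
- plain_module: Aluminium module of the same 120 x 60 x 40 mm body with a flat lid and no fins (42 mm in all), in the other bay, also part-way out. Leave it. Origin and axes as for the finned one.
- bolt_left (a joint): left bay's bolt, a 12 mm steel rod 26 mm above the table: position (m) along its track. 0 = drawn back outward, 0.100 = fully thrown, at its end stop with the nose in its keeper; it moves along dock -y across the bay's mouth, which it can only do when the module is home. Up to 0.020 it is clear of the bay. About 2 N friction; stays where left.
- bolt_left_grip (a point): point on the left bolt's handle, an upright steel paddle 22 mm (dock x) by 16 mm (dock y); 62 mm above the table, 13 mm below the paddle's top, nothing beside it for 24 mm below. Moves with the bolt: dock x=0, y=+(0.221 - joint). The steel track under it has end straps reaching 37 mm above the table.
- bolt_right (a joint): right bay's bolt, a 12 mm steel rod 26 mm above the table: position (m) along its track. 0 = drawn back outward, 0.100 = fully thrown, at its end stop with the nose in its keeper; it moves along dock +y across the bay's mouth, which it can only do when the module is home. Up to 0.020 it is clear of the bay. About 2 N friction; stays where left.
- bolt_right_grip (a point): point on the right bolt's handle, an upright steel paddle 22 mm (dock x) by 16 mm (dock y); 62 mm above the table, 13 mm below the paddle's top, nothing beside it for 24 mm below. Moves with the bolt: dock x=0, y=-(0.221 - joint). The steel track under it has end straps reaching 37 mm above the table.
- speaker: Small round loudspeaker, 54 mm across, 25 mm high, standing on the dock's base plate outside the left bay, behind the bolt's track. Bystander: leave where it is. Origin at its underside centre.
- screw_jar: Small clear jar with black cap, 44 mm across, 52 mm high, on the dock's base plate outside the right bay, behind the bolt's track. Bystander: leave where it is. Origin at its underside centre.
- multimeter: Yellow multimeter lying flat, 170 x 85 x 38 mm, on the bench to the left. Bystander: leave where it is. Origin at its underside centre.
- power_screwdriver: Orange and black electric screwdriver lying down, 225 mm long, 38 mm thick, on the bench to the right. Bystander: leave where it is. Origin at its underside centre.
- circuit_board: Green circuit board, 110 x 70 mm, up to 16 mm high, on the bench to the left. Bystander: leave where it is. Origin at its underside centre.
- wrench: Steel wrench, 160 mm long, lying on the bench to the right. Bystander: leave where it is. Origin at its underside centre.

How it is judged:
By the outcome, as a careful person would: the job done as asked, in the order asked, and still so for the second after the job is handed in, with the robot touching nothing.
It also fails if it takes over 48 s, if anything falls off the work surface, if the arm or the gripper's body presses on something with over 40 N, if the wrist force passes 120 N, or if a joint passes its speed limit or range.

## Working session

There is one attempt and no reset: what is moved stays moved. The work goes in short steps, Python scripts to look and compute and a tool call to move; the robot and the scene stay as the last step left them, time stands still between calls to the robot, and variables do not carry over. Pictures are saved under pics/ and viewed, at most 10 in all, crops included, and the job is handed in when it is done.

Besides the shell and the picture viewer there is one more tool, called after "Call:" by a JSON object that holds its "op" and its "data". send_rows: Moves the arm, as the interface text tells. Its arguments: {"type":"object","properties":{"delta_rot":{"type":"array"},"slide":{"type":"array"},"claw":{"type":"array"}},"required":["delta_rot","slide","claw"]}

```bash
mkdir -p pics; ls; python3 - <<'E'
from workcell import *
import cv2
for n in("top","side"):
    im=read_camera(n);cv2.imwrite(f"pics/{n}0.png",im[:,:,::-1]);print(camera_model(n))
    for q in("dock","finned_module","plain_module","bolt_left","bolt_right","left_keeper","right_keeper"):
        try:
            for d in cut_out(n,q)[:2]:print(n,q,round(d["conf"],2),d["extent"])
        except Exception as e:print(q,e)
print(state())
E
```

```text
pics
{'vertical_fov': 42.87827337863549, 'cx': 325.74203949417074, 'cy': 245.3472623710099, 'origin': array([ 0.38172769, -0.02568259,  1.58314325]), 'attitude': array([ 0.08810807, -0.07465154, -1.55549174])}
top dock 0.67 [114.1, 189.2, 156.3, 232.4]
top dock 0.55 [208.1, 196.6, 397.1, 284.3]
top finned_module 0.75 [311.5, 214.7, 337.0, 264.6]
top finned_module 0.71 [216.4, 201.6, 237.1, 223.0]
top plain_module 0.69 [268.8, 213.3, 296.0, 262.4]
top plain_module 0.57 [310.0, 213.3, 333.5, 263.4]
top bolt_left 0.7 [209.5, 247.2, 260.4, 255.8]
top bolt_left 0.5 [112.9, 187.6, 158.8, 232.8]
top bolt_right 0.63 [344.9, 249.8, 392.3, 260.6]
top left_keeper 0.89 [207.6, 194.5, 398.9, 286.7]
top right_keeper 0.69 [207.6, 197.8, 396.4, 289.7]
{'vertical_fov': 51.92412818447855, 'cx': 317.5082817775844, 'cy': 237.31610370750542, 'origin': array([ 0.37329956, -0.83538488,  1.01845937]), 'attitude': array([ 0.71770047, -0.07640403, -0.1829461 ])}
side finned_module 0.79 [298.2, 225.9, 345.3, 257.5]
side finned_module 0.58 [313.6, 259.2, 326.2, 299.4]
side plain_module 0.81 [294.5, 199.1, 341.4
[... 357 characters left out ...]
50908,  0.61484371, -0.01259889,  1.42339903,  0.00809439,
        1.10343931, -0.04039472]), 'joint_velocities': array([-1.25966737e-03, -1.01307919e-03,  3.40007227e-05,  1.91278276e-03,
       -1.82003123e-03,  2.88115187e-04,  6.13752926e-04]), 'effort': array([ 1.52230150e-04, -4.58771038e+01,  2.09022621e-01, -1.66023302e+01,
       -6.11714157e-02,  1.32402778e-02,  2.82392460e-05]), 'position': array([0.28548698, 0.58390577, 0.21867712]), 'tool_rot': array([-7.08159271e-01, -3.06068881e+00,  4.76802420e-05]), 'wrist_force': array([-0.37602803,  0.11001775,  0.40613739]), 'moment': array([-0.03307488,  0.0031875 ,  0.02939217]), 'gripper_force': 0.0, 'grip_width': 0.09288314206664035}
```

View pics/top0.png

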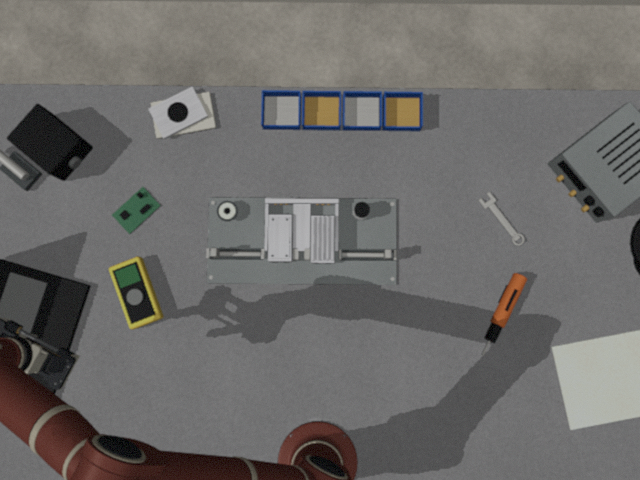

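View pics/side0.png

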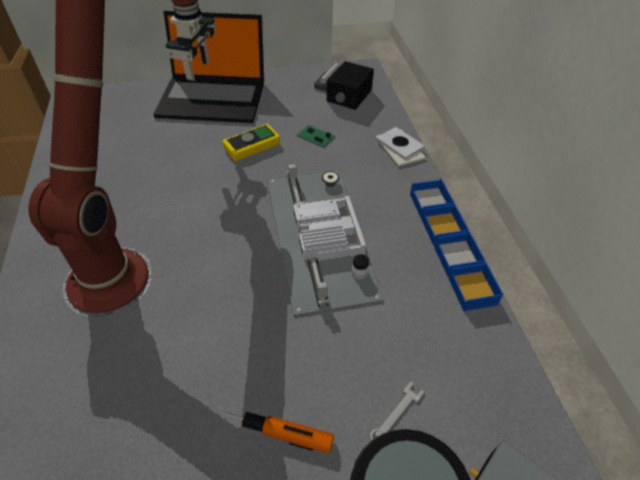

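The finned module is in the right bay (top view, about 322,240) and the plain one is in the left bay (281,238). Next I'll fit the dock pose and check it in zoomed crops.

```bash
cat > h.py <<'E'
from workcell import *
import numpy as np,cv2
from scipy.spatial.transform import Rotation as R
from scipy.optimize import least_squares
def cam(n):
    m=camera_model(n);return m,240/np.tan(np.radians(m["vertical_fov"]/2)),R.from_rotvec(m["attitude"])
def proj(n,P):
    m,f,r=cam(n);p=r.inv().apply(np.atleast_2d(P)-m["origin"])
    return np.c_[m["cx"]+f*p[:,0]/-p[:,2],m["cy"]-f*p[:,1]/-p[:,2]]
def back(n,uv,z):
    m,f,r=cam(n);uv=np.atleast_2d(uv).astype(float)
    d=r.apply(np.c_[(uv[:,0]-m["cx"])/f,-(uv[:,1]-m["cy"])/f,-np.ones(len(uv))])
    return m["origin"]+d*((z-m["origin"][2])/d[:,2])[:,None]
def d2w(D,P):
    P=np.atleast_2d(P).astype(float);c,s=np.cos(D[2]),np.sin(D[2])
    return np.c_[D[0]+c*P[:,0]-s*P[:,1],D[1]+s*P[:,0]+c*P[:,1],P[:,2]]
def crop(n,box,k,out,pts=()):
    im=read_camera(n)[:,:,::-1];x0,y0,x1,y1=box
    c=cv2.resize(im[y0:y1,x0:x1],None,fx=k,fy=k,interpolation=cv2.INTER_CUBIC)
    for u,v in pts:cv2.circle(c,(int((u-x0+.5)*k),int((v-y0+.5)*k)),3,(0,0,255),1)
    cv2.imwrite(out,c)
E
python3 - <<'E'
from h import *
C=back("top",[[209,197.5],[396,198],[397,284],[207.5,283]],.008);print(C)
K=np.array([[.15,.245,.008],[.15,-.245,.008],[-.075,-.245,.008],[-.075,.245,.008]])
s=least_squares(lambda D:(d2w(D,K)-C)[:,:2].ravel(),[.6,0,0]);print(s.x,s.fun)
D=s.x;np.save("D.npy",D)
P=np.r_[K,[[.130,.054,.008],[.13,-.054,.008],[.13,.086,.038],[.13,-.086,.038],[.008,.086,.038],[.008,-.086,.038],[0,-.221,.075],[0,.221,.075]]]
crop("top",(195,180,410,300),3.7,"pics/t1.png",proj("top",d2w(D,P)))
crop("side",(255,155,395,325),3.5,"pics/s1.png",proj("side",d2w(D,P)))
E
```

```text
[[ 0.66753375  0.29624757  0.008     ]
 [ 0.67243621 -0.19258296  0.008     ]
 [ 0.44826082 -0.19566167  0.008     ]
 [ 0.44407001  0.29251913  0.008     ]]
[0.5205772  0.04974306 0.01033231] [ 5.04073532e-04  3.22339820e-05  6.64349732e-04 -1.11108171e-03
 -1.48246762e-04 -3.57097825e-04 -1.02017650e-03  1.43594555e-03]
```

View pics/t1.png

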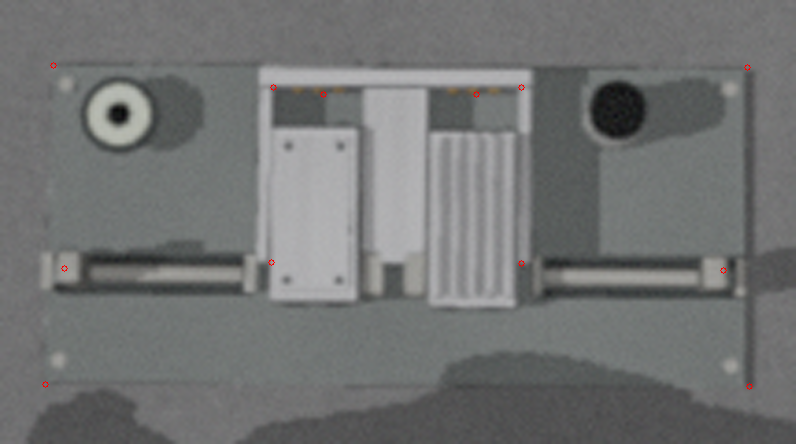

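View pics/s1.png

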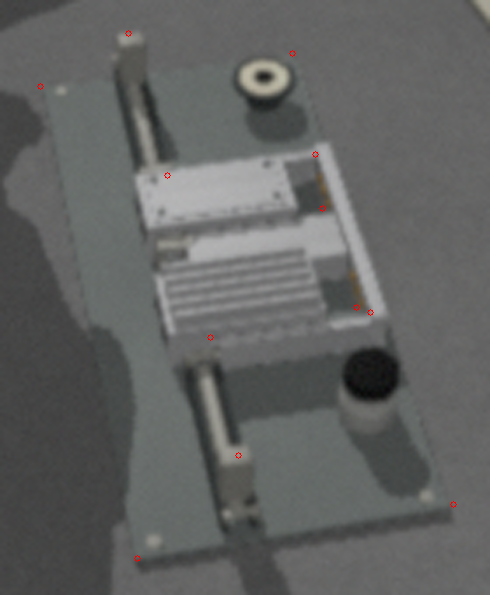

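The dock fit holds to about 1 mm. In the top crop the finned module's front is at about y=305, and the right paddle at about (715,272), so its bolt sits near 5 mm. I'll measure both and work out the moves.

```bash
cat >> h.py <<'E'
D=np.load("D.npy")
def w2d(P):
    P=np.atleast_2d(P);c,s=np.cos(D[2]),np.sin(D[2]);x,y=P[:,0]-D[0],P[:,1]-D[1]
    return np.c_[c*x+s*y,-s*x+c*y,P[:,2]]*1000
def go(dx,dy,z):
    "dock mm target -> slide in tool mm, yaw error deg"
    s=state();r=R.from_rotvec(s["tool_rot"]);t=d2w(D,[dx/1e3,dy/1e3,z/1e3])[0]
    ty=r.apply([0,1,0]);a=np.degrees(D[2]+np.pi/2-np.arctan2(ty[1],ty[0]))
    print("at dock",w2d(s["position"]).round(1)[0],"slide",(r.inv().apply(t-s["position"])*1e3).round(1),"tool z turn",-((a+90)%180-90),"down",r.apply([0,0,1]).round(4))
    print("t",round(s["time"],2),"F",s["wrist_force"].round(1),"w",s["grip_width"])
E
python3 - <<'E'
from h import *
f=lambda n,o,k,u,z:print(w2d(back(n,[o[0]+u[0]/k-.5,o[1]+u[1]/k-.5],z)).round(1))
o=(195,180)
f("top",o,3.7,(471,305),.048);f("top",o,3.7,(471,305),.062);f("top",o,3.7,(431,220),.062);f("top",o,3.7,(516,220),.062)
f("top",o,3.7,(315,299),.05)
f("top",o,3.7,(703,272),.075);f("top",o,3.7,(729,272),.075);f("top",o,3.7,(68,268),.075)
f("top",o,3.7,(415,272),.039)
go(-70,-54,160)
E
```

```text
[[-21.6 -51.5  48. ]]
[[-22.7 -51.7  62. ]]
[[ 34.9 -24.4  62. ]]
[[ 35.1 -82.   62. ]]
[[-18.1  54.6  50. ]]
[[  -1.1 -207.1   75. ]]
[[  -1.  -224.5   75. ]]
[[  0.3 218.5  75. ]]
[[  1.6 -12.9  39. ]]
at dock [-229.5  536.6  218.6] slide [-407.5 -456.3   58.7] tool z turn -26.649277958508833 down [-0.e+00 -1.e-04 -1.e+00]
t 0.9 F [ 0.5  0.4 -0.7] w 0.092961125241638
```

Call:
{"op": "send_rows", "data": {"delta_rot": [[0, 0, -5.3], [0, 0, -5.3], [0, 0, -5.3], [0, 0, -5.3], [0, 0, -5.3]], "slide": [[0, 0, 0], [0, 0, 0], [0, 0, 0], [0, 0, 0], [0, 0, 0]], "claw": [1, 1, 1, 1, 1]}}

```text
time: 1.32
position: [0.2855, 0.5839, 0.2186]
tool_rot: [-0.019, 3.142, -0.0]
wrist_force: [-0.5, 1.1, -0.1]
grip_width: 0.0647
gripper_force: 0.0
```

```bash
python3 -c "
from h import *
go(-70,-54,160)"
```

```text
at dock [-229.5  536.6  218.6] slide [-158.3 -590.9   58.7] tool z turn 0.11278038036839177 down [ 0.e+00 -1.e-04 -1.e+00]
t 1.32 F [-0.5  1.1 -0.1] w 0.06470209195037593
```

Call:
{"op": "send_rows", "data": {"delta_rot": [[0, 0, 0], [0, 0, 0], [0, 0, 0], [0, 0, 0], [0, 0, 0]], "slide": [[-16, -36, 0], [-16, -36, 0], [-16, -36, 0], [-16, -36, 0], [-16, -36, 0]], "claw": [1, 1, 1, 1, 1]}}

```text
time: 1.73
position: [0.3675, 0.4028, 0.2188]
tool_rot: [-0.012, 3.141, 0.0]
wrist_force: [0.3, 0.6, 0.3]
grip_width: 0.0312
gripper_force: 0.0
```

Call:
{"op": "send_rows", "data": {"delta_rot": [[0, 0, 0], [0, 0, 0], [0, 0, 0], [0, 0, 0], [0, 0, 0]], "slide": [[-16, -38, 0], [-16, -38, 0], [-16, -38, 0], [-16, -38, 0], [-16, -38, 0]], "claw": [1, 1, 1, 1, 1]}}

```text
time: 2.15
position: [0.449, 0.2133, 0.2191]
tool_rot: [-0.012, 3.141, 0.001]
wrist_force: [1.3, 0.5, 0.5]
grip_width: 0.0011
gripper_force: 0.0
```

Call:
{"op": "send_rows", "data": {"delta_rot": [[0, 0, 0], [0, 0, 0], [0, 0, 0], [0, 0, 0], [0, 0, 0]], "slide": [[0, -38, 0], [0, -38, 0], [0, -38, 0], [0, -38, 0], [0, -38, 0]], "claw": [1, 1, 1, 1, 1]}}

```text
time: 2.57
position: [0.4498, 0.0233, 0.219]
tool_rot: [-0.012, 3.141, 0.0]
wrist_force: [0.1, -0.6, -0.4]
grip_width: 0.0004
gripper_force: 0.0
```

```bash
python3 -c "
from h import *
go(-70,-54,110)"
```

```text
at dock [-71.1 -25.7 219. ] slide [ -1.1 -28.3 109. ] tool z turn -0.14453871430066556 down [ 0.001  0.    -1.   ]
t 2.57 F [ 0.1 -0.6 -0.4] w 0.00042310236288770346
```

Call:
{"op": "send_rows", "data": {"delta_rot": [[0, 0, 0], [0, 0, 0], [0, 0, 0], [0, 0, 0], [0, 0, 0]], "slide": [[0, -14, 20], [0, -14, 30], [0, 0, 35], [0, 0, 35], [0, 0, 35]], "claw": [1, 1, 1, 1, 1]}}

```text
time: 2.98
position: [0.4509, -0.0034, 0.0629]
tool_rot: [-0.01, 3.139, -0.0]
wrist_force: [0.4, 0.0, 0.3]
grip_width: 0.0002
gripper_force: 0.0
```

Call:
{"op": "send_rows", "data": {"delta_rot": [[0, 0, 0], [0, 0, 0], [0, 0, 0], [0, 0, 0], [0, 0, 0]], "slide": [[-2, 0, 20], [-4, 0, 14], [-6, 0, 0], [-8, 0, 0], [-6, 0, 0]], "claw": [1, 1, 1, 1, 1]}}

```text
time: 3.4
position: [0.4782, -0.0026, 0.0306]
tool_rot: [-0.012, 3.139, 0.0]
wrist_force: [0.3, -0.4, -0.6]
grip_width: 0.0007
gripper_force: 0.0
```

```bash
python3 -c "
from h import *
go(0,-54,30)
crop('top',(195,180,410,300),3.7,'pics/t2.png')"
```

```text
at dock [-42.9 -51.9  30.6] slide [-42.9  -2.    0.8] tool z turn -0.14608483757153579 down [ 3.e-03  1.e-04 -1.e+00]
t 3.4 F [ 0.3 -0.4 -0.6] w 0.0006678406212303691
```

View pics/t2.png

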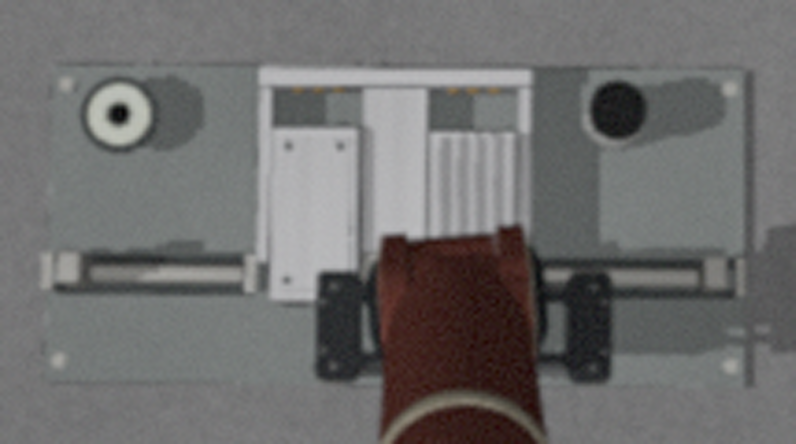

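The gripper is centred on the finned module's front and the module is still in place. I'll push slowly and watch the force.

Call:
{"op": "send_rows", "data": {"delta_rot": [[0, 0, 0], [0, 0, 0], [0, 0, 0], [0, 0, 0], [0, 0, 0]], "slide": [[-4, -1, 0], [-4, -1, 0], [-4, 0, 0], [-4, 0, 0], [-4, 0, 0]], "claw": [1, 1, 1, 1, 1]}}

```text
time: 3.87
position: [0.4947, -0.0046, 0.0297]
tool_rot: [0.012, -3.138, 0.0]
wrist_force: [-3.5, 0.4, 1.7]
grip_width: 0.0005
gripper_force: 1.3
```

Call:
{"op": "send_rows", "data": {"delta_rot": [[0, 0, 0], [0, 0, 0], [0, 0, 0], [0, 0, 0], [0, 0, 0]], "slide": [[-3, 0, 0], [-3, 0, 0], [-3, 0, 0], [-3, 0, 0], [-2, 0, 0]], "claw": [1, 1, 1, 1, 1]}}

```text
time: 4.28
position: [0.5108, -0.0043, 0.0296]
tool_rot: [-0.012, 3.141, 0.0]
wrist_force: [-2.1, -0.4, 0.7]
grip_width: 0.0003
gripper_force: 0.9
```

```bash
python3 -c "
from h import *
go(0,-54,30)"
```

```text
at dock [-10.4 -53.9  29.6] slide [-10.4  -0.   -0.4] tool z turn -0.1446226020881909 down [ 8.e-04  1.e-04 -1.e+00]
t 4.28 F [-2.1 -0.4  0.7] w 0.0002730454848724346
```

Contact is made and the module is sliding at about 2–3 N. I'll keep going in small steps until the force rises.

Call:
{"op": "send_rows", "data": {"delta_rot": [[0, 0, 0], [0, 0, 0], [0, 0, 0], [0, 0, 0], [0, 0, 0]], "slide": [[-2, 0, 0], [-2, 0, 0], [-2, 0, 0], [-1, 0, 0], [-1, 0, 0]], "claw": [1, 1, 1, 1, 1]}}

```text
time: 4.7
position: [0.5182, -0.0043, 0.0296]
tool_rot: [0.012, -3.142, 0.0]
wrist_force: [-2.0, -0.0, 0.1]
grip_width: 0.0004
gripper_force: 0.9
```

Call:
{"op": "send_rows", "data": {"delta_rot": [[0, 0, 0], [0, 0, 0], [0, 0, 0], [0, 0, 0], [0, 0, 0]], "slide": [[-1, 0, 0], [-1, 0, 0], [-1, 0, 0], [0, 0, 0], [0, 0, 0]], "claw": [1, 1, 1, 1, 1]}}

```text
time: 5.12
position: [0.5216, -0.0043, 0.0298]
tool_rot: [-0.012, 3.141, -0.0]
wrist_force: [-0.2, -0.4, -0.1]
grip_width: 0.0004
gripper_force: 0.3
```

```bash
python3 -c "
from h import *
go(0,-54,30)"
```

```text
at dock [  0.4 -54.   29.8] slide [ 0.4  0.  -0.2] tool z turn -0.14858999408994578 down [ 0.001 -0.    -1.   ]
t 5.12 F [-0.2 -0.4 -0.1] w 0.00043732296269473835
```

Call:
{"op": "send_rows", "data": {"delta_rot": [[0, 0, 0], [0, 0, 0], [0, 0, 0], [0, 0, 0], [0, 0, 0]], "slide": [[-0.5, 0, 0], [-0.5, 0, 0], [-0.5, 0, 0], [-0.5, 0, 0], [-0.5, 0, 0]], "claw": [1, 1, 1, 1, 1]}}

```text
time: 5.53
position: [0.5219, -0.0043, 0.0296]
tool_rot: [0.012, -3.138, 0.0]
wrist_force: [-5.4, -0.2, 4.8]
grip_width: 0.0003
gripper_force: 2.7
```

Call:
{"op": "send_rows", "data": {"delta_rot": [[0, 0, 0], [0, 0, 0], [0, 0, 0], [0, 0, 0], [0, 0, 0]], "slide": [[-0.5, 0, 0], [-0.5, 0, 0], [-0.5, 0, 0], [-0.5, 0, 0], [-0.5, 0, 0]], "claw": [1, 1, 1, 1, 1]}}

```text
time: 5.95
position: [0.5218, -0.0043, 0.0292]
tool_rot: [0.012, -3.133, 0.001]
wrist_force: [-8.2, -0.1, 5.6]
grip_width: 0.0005
gripper_force: 4.3
```

```bash
python3 -c "
from h import *
go(0,-54,30)"
```

```text
at dock [  0.7 -54.1  29.2] slide [ 0.7  0.1 -0.8] tool z turn -0.1426236155932088 down [-9.e-03 -4.e-04 -1.e+00]
t 5.95 F [-8.2 -0.1  5.6] w 0.00046354033176236484
```

It has hit the stop: there is no further advance and the force is rising. I'll back off, lift, and go over to the outer side of the right bolt paddle.

Call:
{"op": "send_rows", "data": {"delta_rot": [[0, 0, 0], [0, 0, 0], [0, 0, 0], [0, 0, 0], [0, 0, 0]], "slide": [[5, 0, 0], [15, 0, 0], [20, 0, 0], [0, 0, -35], [0, 0, -40]], "claw": [1, 1, 1, 1, 1]}}

```text
time: 6.37
position: [0.4848, -0.0046, 0.1036]
tool_rot: [0.013, -3.138, 0.0]
wrist_force: [1.3, 0.2, 0.6]
grip_width: 0.0005
gripper_force: 0.0
```

Call:
{"op": "send_rows", "data": {"delta_rot": [[0, 0, 0], [0, 0, 0], [0, 0, 0], [0, 0, 0], [0, 0, 0]], "slide": [[0, -38, -20], [0, -40, 0], [0, -40, 0], [0, -40, 0], [0, -40, 0]], "claw": [1, 1, 1, 1, 1]}}

```text
time: 6.78
position: [0.4897, -0.2041, 0.125]
tool_rot: [-0.013, 3.136, -0.003]
wrist_force: [0.7, 0.6, 0.1]
grip_width: 0.0008
gripper_force: 0.0
```

```bash
python3 -c "
from h import *
go(0,-262,90)
crop('top',(195,180,410,300),3.7,'pics/t3.png')"
```

```text
at dock [ -33.5 -253.5  125. ] slide [-33.4  -8.3  35.3] tool z turn -0.1308713583710528 down [ 0.0059 -0.0022 -1.    ]
t 6.78 F [0.7 0.6 0.1] w 0.0007530207619485295
```

View pics/t3.png

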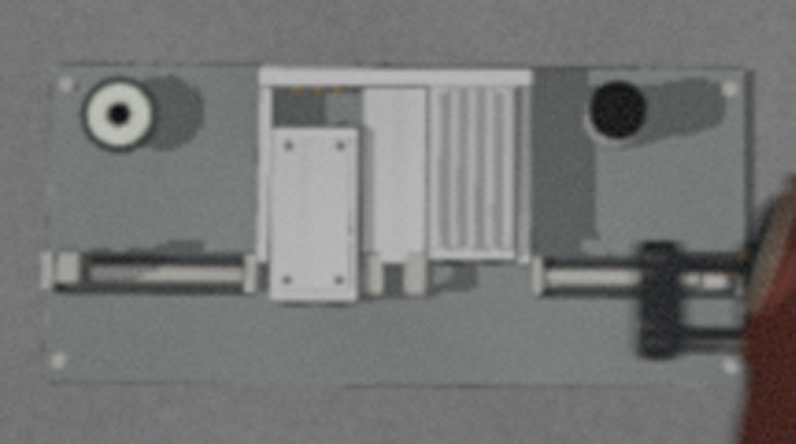

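The finned module is home against the back wall (crop y about 88–258), and the plain module hasn't moved. Now the bolt.

Call:
{"op": "send_rows", "data": {"delta_rot": [[0, 0, 0], [0, 0, 0], [0, 0, 0], [0, 0, 0], [0, 0, 0]], "slide": [[-15, -7, 0], [-18, -7, 0], [0, 0, 25], [0, 0, 30], [0, 0, 17]], "claw": [1, 1, 1, 1, 1]}}

```text
time: 7.25
position: [0.5218, -0.2154, 0.0502]
tool_rot: [-0.012, 3.139, -0.001]
wrist_force: [-0.6, 0.3, -0.5]
grip_width: 0.0003
gripper_force: 0.0
```

```bash
python3 -c "
from h import *
go(0,-146,52)"
```

```text
at dock [  -1.5 -265.2   50.2] slide [ -1.2 119.2  -1.9] tool z turn -0.16096180859602782 down [ 2.3e-03 -7.0e-04 -1.0e+00]
t 7.25 F [-0.6  0.3 -0.5] w 0.00025088188952355963
```

Call:
{"op": "send_rows", "data": {"delta_rot": [[0, 0, 0], [0, 0, 0], [0, 0, 0], [0, 0, 0], [0, 0, 0]], "slide": [[-1, 6, 0], [0, 6, 0], [0, 6, 0], [0, 6, 0], [0, 6, 0]], "claw": [1, 1, 1, 1, 1]}}

```text
time: 7.67
position: [0.5233, -0.1857, 0.0537]
tool_rot: [-0.012, 3.137, -0.004]
wrist_force: [2.3, -3.0, -1.6]
grip_width: 0.0003
gripper_force: 1.3
```

Call:
{"op": "send_rows", "data": {"delta_rot": [[0, 0, 0], [0, 0, 0], [0, 0, 0], [0, 0, 0], [0, 0, 0]], "slide": [[0, 7, 0], [0, 7, 0], [0, 7, 0], [0, 7, 0], [0, 7, 0]], "claw": [1, 1, 1, 1, 1]}}

```text
time: 8.08
position: [0.5215, -0.1497, 0.0524]
tool_rot: [-0.012, 3.141, -0.001]
wrist_force: [1.7, -2.3, 0.9]
grip_width: 0.0006
gripper_force: 1.4
```

Call:
{"op": "send_rows", "data": {"delta_rot": [[0, 0, 0], [0, 0, 0], [0, 0, 0], [0, 0, 0], [0, 0, 0]], "slide": [[0, 6, 0], [0, 6, 0], [0, 6, 0], [0, 6, 0], [0, 6, 0]], "claw": [1, 1, 1, 1, 1]}}

```text
time: 8.5
position: [0.5209, -0.1197, 0.052]
tool_rot: [0.012, -3.141, 0.0]
wrist_force: [0.8, -2.3, 2.7]
grip_width: 0.0004
gripper_force: 1.3
```

```bash
python3 -c "
from h import *
go(0,-146,52)"
```

```text
at dock [  -1.5 -169.4   52. ] slide [-1.4 23.4  0. ] tool z turn -0.15534823725653268 down [-2.e-04 -1.e-04 -1.e+00]
t 8.5 F [ 0.8 -2.3  2.7] w 0.000373108770966312
```

Contact is steady at about 2 N, with about 20 mm to go.

Call:
{"op": "send_rows", "data": {"delta_rot": [[0, 0, 0], [0, 0, 0], [0, 0, 0], [0, 0, 0], [0, 0, 0]], "slide": [[0, 4, 0], [0, 4, 0], [0, 4, 0], [0, 2, 0], [0, 2, 0]], "claw": [1, 1, 1, 1, 1]}}

```text
time: 8.92
position: [0.5208, -0.1039, 0.052]
tool_rot: [0.012, -3.141, -0.0]
wrist_force: [1.5, -2.4, 1.2]
grip_width: 0.0005
gripper_force: 1.1
```

Call:
{"op": "send_rows", "data": {"delta_rot": [[0, 0, 0], [0, 0, 0], [0, 0, 0], [0, 0, 0], [0, 0, 0]], "slide": [[0, 1, 0], [0, 1, 0], [0, 1, 0], [0, 1, 0], [0, 1, 0]], "claw": [1, 1, 1, 1, 1]}}

```text
time: 9.33
position: [0.5207, -0.0992, 0.052]
tool_rot: [0.012, -3.141, 0.0]
wrist_force: [1.7, -2.8, 0.1]
grip_width: 0.0002
gripper_force: 1.1
```

```bash
python3 -c "
from h import *
go(0,-146,52)"
```

```text
at dock [  -1.4 -149.    52. ] slide [-1.4  3.  -0. ] tool z turn -0.16543375077064582 down [-2.e-04 -1.e-04 -1.e+00]
t 9.33 F [ 1.7 -2.8  0.1] w 0.00020374561881629418
```

Call:
{"op": "send_rows", "data": {"delta_rot": [[0, 0, 0], [0, 0, 0], [0, 0, 0], [0, 0, 0], [0, 0, 0]], "slide": [[0, 1, 0], [0, 1, 0], [0, 1, 0], [0, 0.5, 0], [0, 0.5, 0]], "claw": [1, 1, 1, 1, 1]}}

```text
time: 9.75
position: [0.5207, -0.0961, 0.0521]
tool_rot: [0.011, -3.142, 0.002]
wrist_force: [1.2, -5.0, 0.2]
grip_width: 0.0005
gripper_force: 2.4
```

Call:
{"op": "send_rows", "data": {"delta_rot": [[0, 0, 0], [0, 0, 0], [0, 0, 0], [0, 0, 0], [0, 0, 0]], "slide": [[0, 0.5, 0], [0, 0.5, 0], [0, 0.5, 0], [0, 0.5, 0], [0, 0.5, 0]], "claw": [1, 1, 1, 1, 1]}}

```text
time: 10.17
position: [0.5207, -0.0961, 0.0521]
tool_rot: [-0.008, 3.141, -0.006]
wrist_force: [2.2, -8.3, 0.3]
grip_width: 0.0005
gripper_force: 4.3
```

```bash
python3 -c "
from h import *
go(0,-146,52)"
```

```text
at dock [  -1.4 -145.8   52.1] slide [-1.4 -0.2  0.1] tool z turn -0.2894925737960108 down [ 4.e-04 -4.e-03 -1.e+00]
t 10.17 F [ 2.2 -8.3  0.3] w 0.000464217971938523
```

The bolt stopped exactly where its end stop should be. I'll withdraw and check.

Call:
{"op": "send_rows", "data": {"delta_rot": [[0, 0, 0], [0, 0, 0], [0, 0, 0], [0, 0, 0], [0, 0, 0]], "slide": [[0, -10, 0], [0, -15, 0], [0, 0, -30], [0, 0, -35], [0, 0, -35]], "claw": [1, 1, 1, 1, 1]}}

```text
time: 10.58
position: [0.5188, -0.1161, 0.1519]
tool_rot: [0.013, -3.136, -0.005]
wrist_force: [1.2, 0.3, 0.3]
grip_width: 0.0003
gripper_force: 0.0
```

Call:
{"op": "send_rows", "data": {"delta_rot": [[0, 0, 0], [0, 0, 0], [0, 0, 0], [0, 0, 0], [0, 0, 0]], "slide": [[0, -35, -20], [0, -40, 0], [0, -40, 0], [0, -40, 0], [0, 0, 0]], "claw": [1, 1, 1, 1, 1]}}

```text
time: 11.0
position: [0.5188, -0.2826, 0.1715]
tool_rot: [-0.007, -3.139, 0.009]
wrist_force: [-0.4, -1.5, 0.4]
grip_width: 0.0008
gripper_force: 0.0
```

```bash
python3 -c "
from h import *
go(0,-146,52)
crop('top',(195,180,410,300),3.7,'pics/t4.png')
cv2.imwrite('pics/s4.png',read_camera('side')[:,:,::-1])"
```

```text
at dock [  -5.2 -332.3  171.5] slide [ -2.7 187.  118.5] tool z turn -0.8516235780198826 down [-0.0026 -0.0056 -1.    ]
t 11.0 F [-0.4 -1.5  0.4] w 0.0008362879943597861
```

View pics/t4.png

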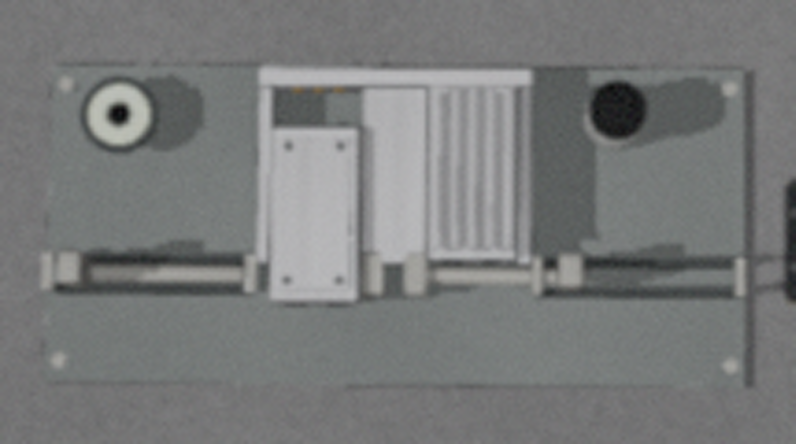

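View pics/s4.png

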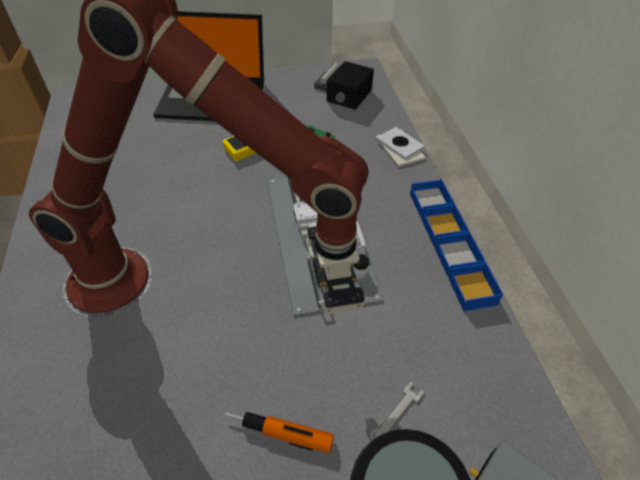

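In the top view the bolt runs across the finned bay into its keeper (crop x about 415–570). The plain module, its bolt and the bystanders are unchanged, and the arm is clear.

```bash
python3 -c "
from workcell import *
print(hand_in())"
```

```text
the job is handed in; nothing more can be done
None
```

The finned module is fully home in the right bay with its bolt thrown into the keeper; the plain module, its bolt and the other things on the bench look undisturbed, and the job is handed in (no verdict was returned).

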